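# Put three mixed-up cheeses back on their own boards

## Robot

A 6-joint arm with a two-finger parallel gripper is mounted at the origin on a cart in front of the work surface, level with it; the furniture and walls round the work are solid. World frame = base frame: x ahead of the robot, y to its left, z up, the work surface at z = 0. Lengths are in m, angles in rad, forces in N, time in s.
With the tool pointing down it reaches from about 0.375 to 0.9 m from the base axis. Payload 3.1 kg.
Tool frame: the origin (TCP) lies on the centre line of the jaws, within the pads' length; the fingertips stand 8 mm ahead of it and the grasp point (between the pads) lies 11 mm behind it; z points along the fingers, y is the line along which they close (so a half turn about z gives the same grasp; the last joint's range is limited). The gripper opens to 85 mm and grips with 20 to 120 N. Pads are 22 mm wide; open, the fingers measure 114 mm over their backs; the gripper's body (76 mm by 85 mm) begins 54 mm behind the grasp point. The pads swing forward as they close: fully open they stand 13 mm farther back than shut.
Start: joints at [-1.472, 0.527, 1.433, -0, 1.181, -0.178], TCP at [0.171, -0.601, 0.239] pointing down, gripper open.
Joint ranges: [-3.08, 3.08], [-0.75, 2.2], [0.22, 2.44], [-1.43, 4.57], [0, 2.65], [-2.85, 2.85]. Speed limits (rad/s): [2.79, 2.79, 3.14, 3.14, 3.14, 3.14].

## Interface

Orientations are given as a unit quaternion [x, y, z, w].
In Python, from station import * gives the robot as it stands.
- The arm moves only by the tool play_rows, never from a script. Its argument "rows" is a list of rows, each a list of 3 entries, a list of its own where there are three numbers: the turn, a rotation vector about the tool's x, y, z in degrees, then the shift along the tool's x, y, z in mm, then the closure, from 0 (fully open) to 1 (shut). In form: [[[ax, ay, az], [dx, dy, dz], jaw], ...]. A call has 1 to 12 rows; each row shifts and turns the commanded pose from where the row before left it, along the tool's axes as they then stand; what a row does not reach is not made up. A row lasts 1/12 s, in which the tool goes at most 41.7 mm and 7.16 degrees, less where a joint would pass 70% of its speed; a pose out of reach is approached as far as the arm can. A call with a gripper value outside its range is refused whole. The fingers move at their own pace and stop on an object; "grip_force" is the grip in N (left out, the last holds). Time passes only in rows, so rows that do not move let the fingers close. It gives the time, the measured TCP pose, the force, the opening and the grip force at its end, in the units of the state.
- sense(): the state, without advancing time (a new reading comes with each control period).
- snapshot(name): name is "side" or "top"; returns (picture, depth): 420x560x3 uint8, red, green, blue; 420x560 float32, m along the optical axis (not along the pixel's ray), 0 where there is no reading.
- get_calibration(name): a dict with "vfov" (degrees; the focal length in pixels is half the picture's height over the tangent of half this angle, whatever the lens; pixels are square), "cx", "cy" (the principal point, pixels), "xyz" and "attitude" of the camera in the world. Camera axes: x right, y down, z forward; pixel columns grow to the right and rows downward; lengths in m; the calibration is good to about 2 mm. A picture is of the moment at which its call begins. get_calibration takes no time and is no camera call.
- sign_off(): hands the job in; it is judged then, once.
The state is a dict: "t": time; "q": joint angles; "qd": joint speeds; "tau": joint torques, N m; "tcp_pos": TCP position; "tool_rot": TCP orientation; "force": force on the tool from outside, world axes, zero at the start; "ft_torque": the same for the moment, N m; "finger_gap": opening from 0.0 (shut) to 1.0 (fully open); "gripper_force": force on a finger pad.
Only numpy, scipy, OpenCV 4.12 (cv2) and the standard library are available. Lean on these libraries where they do the work, as an engineer would, in place of code of your own. Each camera call takes 0.05 s, during which the arm holds its last target. There are 200 camera calls.

## Task

The three cheeses each lie on another's board: put the long block in the middle of the oblong board and lying along it, the pear-shaped cheese upright in the middle of the round board, and the little butter block flat in the middle of the small square board. One cheese has to be set down for a while on the bare spare board; a cheese must never touch the bare slats of the deck. Leave the green wheel where it is.

Things in the scene. Friction and masses are not known exactly. Their poses are not given: they have to be found in the camera images.
- long_cheese_mid (a point): Centre (half-way up) of the long pale cheese block, 58 x 105 x 52 mm high, about 0.33 kg. Its long side is its own y axis, grasp it across x (58 mm); z is up. At the start it lies on the round board, its top 64 mm above the deck.
- pear_cheese_mid (a point): Centre (half-way up) of the yellow pear-shaped cheese with a small knob on top; round, 58 mm across at the belly, 73 mm high, about 0.26 kg, standing on a small flat foot, z up along its axis. Grasp it across the belly at half height. At the start it stands on the small square board, its top 85 mm above the deck.
- butter_mid (a point): Centre (half-way up) of the small yellow butter block, 45 x 63 x 22 mm high, about 0.06 kg. Its long side is its own y axis, grasp it across x (45 mm); z is up. At the start it lies on the oblong board, its top 34 mm above the deck.
- oblong_board: Oblong dark wooden board, 96 x 160 mm, 12 mm thick, fixed to the deck; the place of the long block. Origin at the centre of its underside, on the deck; its long side is its y axis.
- round_board: Round dark wooden board, 130 mm across, 12 mm thick, fixed to the deck; the place of the pear-shaped cheese. Origin at the centre of its underside, on the deck.
- square_board: Small square dark wooden board, 96 x 96 mm, 12 mm thick, fixed to the deck; the place of the butter block. Origin at the centre of its underside, on the deck.
- spare_board: Spare dark wooden board, bare at the start: 130 mm (its x) by 120 mm (its y), 12 mm thick, with a black grip slot (40 mm long) drawn near its -x edge, fixed to the deck. Origin at the centre of its underside, on the deck. Here a cheese may be parked; it is bare again at the end.
- green_wheel: Bystander: loose low green herb-covered cheese wheel, 156 x 166 x 49 mm high, on the deck. Origin at the centre of its underside.

How it is judged:
On the way:
1. a cheese has been set down on the spare board (((horizontal distance between long_cheese_mid and spare_board below 0.055 m and height (world z) of long_cheese_mid between 0.032 and 0.044 m) or (horizontal distance between pear_cheese_mid and spare_board below 0.055 m and height (world z) of pear_cheese_mid between 0.0425 and 0.0545 m) or (horizontal distance between butter_mid and spare_board below 0.055 m and height (world z) of butter_mid between 0.017 and 0.029 m))), for 0.2 s.
At the end, for the whole second after the job is handed in: Each cheese rests on its own board (long block: oblong, pear: round, butter: small square), its centre within 15 mm of the board's centre, at its resting height (within 6 mm), upright within 0.15 rad, at rest; the long block lies along the oblong board within 0.2 rad, either way round (horizontal distance between long_cheese_mid and oblong_board below 0.015 m and height (world z) of long_cheese_mid between 0.032 and 0.044 m and angle between each of long_cheese_mid, pear_cheese_mid, butter_mid's own z axis and vertical below 0.15 rad and linear speed of each of long_cheese, pear_cheese, butter below 0.02 m/s and horizontal distance between pear_cheese_mid and round_board below 0.015 m and height (world z) of pear_cheese_mid between 0.0425 and 0.0545 m and horizontal distance between butter_mid and square_board below 0.015 m and height (world z) of butter_mid between 0.017 and 0.029 m and angle between the y axis of long_cheese_mid and the y axis of oblong_board, either way round below 0.2 rad); the robot touches nothing.
It fails at once if a cheese touched the bare slats of the deck (height (world z) of long_cheese_mid below 0.029 m or height (world z) of pear_cheese_mid below 0.0395 m or height (world z) of butter_mid below 0.014 m).
It fails at once if the loose green wheel was moved more than 20 mm (distance of green_wheel from where it was at the start of the episode above 0.02 m).
It also fails if it takes over 122 s, if anything falls off the work surface, if the arm or the gripper's body presses on something with over 40 N, if the wrist force passes 120 N, or if a joint passes its speed limit or range.

## Working session

There is one attempt and no reset: what is moved stays moved. The work goes in short steps, Python scripts to look and compute and a tool call to move; the robot and the scene stay as the last step left them, time stands still between calls to the robot, and variables do not carry over. Pictures are saved under pics/ and viewed, at most 14 in all, crops included, and the job is handed in when it is done.

Besides the shell and the picture viewer there is one more tool, called after "Request:" by a JSON object that holds its "name" and its "arguments", one argument or row to a line. play_rows: Moves the arm, as the interface text tells. Its arguments: {"type":"object","properties":{"rows":{"type":"array","items":{"type":"array"}},"grip_force":{"type":"number"}},"required":["rows"]}

```bash
mkdir -p pics; python3 - <<'E'
from station import *
import cv2,numpy as np
for n in("top","side"):
    p,d=snapshot(n);cv2.imwrite(f"pics/{n}0.png",p[:,:,::-1]);np.savez(f"{n}0.npz",p=p,d=d)
    print(n,get_calibration(n),d.min(),d.max())
print(sense())
E
```

```text
top {'vfov': 53.84142224430708, 'cx': 276.92363239934235, 'cy': 206.45137403304477, 'xyz': array([ 0.4069843 , -0.01646575,  0.98238888]), 'attitude': array([-0.69668999,  0.71367521, -0.04064187,  0.06032413])} 0.0 1.8045553
side {'vfov': 47.19245018643918, 'cx': 275.5387668747408, 'cy': 205.62799887100468, 'xyz': array([0.22042809, 0.69928461, 0.68160391]), 'attitude': array([-0.18848653,  0.88380309, -0.41766055,  0.0944701 ])} 0.0 3.3784633
{'t': 0.1, 'q': array([-1.47250329e+00,  5.28376010e-01,  1.43376589e+00,  3.43631423e-05,
        1.18138126e+00, -1.78520506e-01]), 'qd': array([-0.00132564, -0.00071943, -0.00266344, -0.00329407, -0.0005567 ,
       -0.00024813]), 'tau': array([-2.29775414e-04, -4.43304956e+01, -1.78586197e+01, -3.25401224e-04,
        3.86677275e-03,  9.26124670e-06]), 'tcp_pos': array([ 0.170771  , -0.60057701,  0.23843235]), 'tool_rot': array([ 9.90437504e-01,  1.37958759e-01,  5.45855984e-05, -9.63838214e-04]), 'force': array([-0.45242672,  0.13835569,  1.12351704]), 'ft_torque': array([-0.01343494,  0.04401857,  0.05031597]), 'gripper_force': 0.0, 'finger_gap': 1.002002858782191}
```

View pics/top0.png

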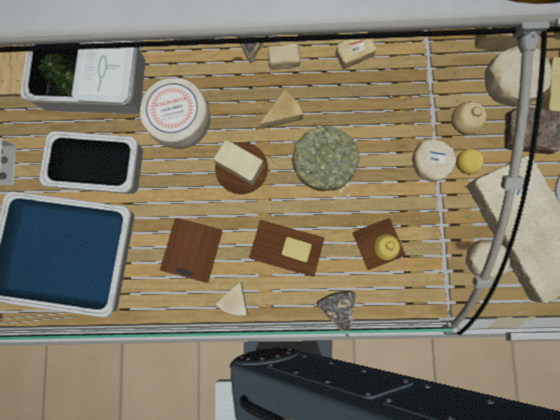

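View pics/side0.png

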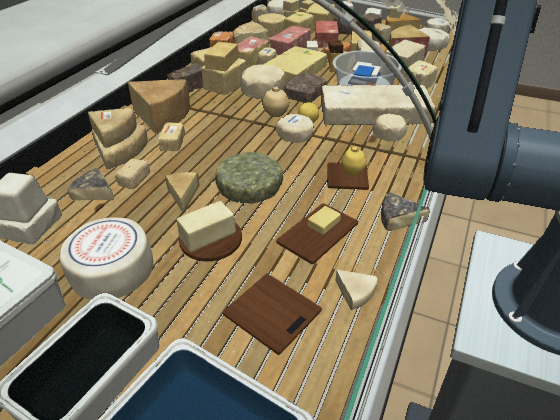

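The top view shows (col,row): spare board (191,250), oblong board (287,248) with butter (296,250), square board (380,244) with pear (387,246), round board (241,167) with the long block (240,161), and green wheel (326,158). The side view agrees.

```bash
cat > h.py <<'E'
from station import *
import cv2,numpy as np
from scipy.spatial.transform import Rotation as R
def cam(n):
    c=get_calibration(n);f=210/np.tan(np.radians(c['vfov']/2))
    return c,f,R.from_quat(c['attitude']).as_matrix(),np.array(c['xyz'])
def rays(n,uv):
    c,f,M,o=cam(n);uv=np.asarray(uv,float).reshape(-1,2)
    return np.c_[(uv[:,0]-c['cx'])/f,(uv[:,1]-c['cy'])/f,np.ones(len(uv))]@M.T,o
def onplane(n,uv,z):
    r,o=rays(n,uv);return (o+r*((z-o[2])/r[:,2])[:,None])[:,:2]
def world(n,d):
    v,u=np.mgrid[0:420,0:560];r,o=rays(n,np.c_[u.ravel(),v.ravel()])
    W=(o+r*d.reshape(-1,1)).reshape(420,560,3);W[d==0]=np.nan;return W
def mcs(m,xy):  # component of mask nearest pixel xy
    k,l,s,c=cv2.connectedComponentsWithStats(m.astype(np.uint8))
    i=1+np.argmin(np.where(s[1:,4]>60,np.hypot(*(c[1:]-xy).T),1e9));return l==i
def rect(xy):
    (c,s,a)=cv2.minAreaRect((xy*1000).astype(np.float32))
    p=cv2.boxPoints((c,s,a));e=[p[1]-p[0],p[2]-p[1]];e=max(e,key=np.linalg.norm)
    return np.round(c,1),np.round(s,1),round(np.degrees(np.arctan2(e[1],e[0]))%180,1)
def px(m):return np.argwhere(m)[:,::-1]
E
python3 - <<'E'
from h import *
D=np.load("top0.npz");p,d=D['p'],D['d'];W=world("top",d)
hsv=cv2.cvtColor(p,cv2.COLOR_RGB2HSV)
for n,c in dict(spare=(200,240),oblong=(268,245),square=(366,238),round=(241,185),slat=(330,210),long=(240,158),butter=(297,250),pear=(387,240),green=(326,158)).items():
    print(n,hsv[c[1],c[0]],W[c[1],c[0]].round(4))
brown=(hsv[:,:,2]<125)&(hsv[:,:,0]<14)&(hsv[:,:,1]>90)
brown=cv2.morphologyEx(brown.astype(np.uint8),cv2.MORPH_OPEN,np.ones((3,3)))
vis=p.copy();vis[brown>0]=(255,0,0)
for n,c in dict(spare=(191,250),oblong=(280,248),square=(375,240),round=(241,180)).items():
    m=mcs(brown,c);xy=onplane("top",px(m),.012);print(n,rect(xy))
    if n=="round":(print(cv2.minEnclosingCircle((xy*1000).astype(np.float32))))
for n,c,h in (("long",(240,158),.064),("butter",(297,250),.034),("pear",(387,245),.05)):
    m=mcs((abs(W[:,:,2]-h)<(.007 if h!=.05 else .03))&(brown==0),c);vis[m]=(0,0,255)
    if n=="pear":
        t=W[m];print("pear",cv2.minEnclosingCircle((t[:,:2]*1000).astype(np.float32)),t[:,2].max(),t[t[:,2]>.075].mean(0),rect(onplane("top",px(m),.045)))
    else:print(n,rect(onplane("top",px(m),h)),np.median(W[m][:,2]))
cv2.imwrite("pics/vis.png",cv2.resize(vis[100:330,130:450,::-1],None,fx=2.4,fy=2.4))
m=np.abs(W[:,:,2]-.045)<.01;g=mcs(m,(326,158));print("green",rect(W[g][:,:2]))
# obstacles heights inside workspace
E
```

```text
spare [ 13 155  97] [0.4719 0.1925 0.0107]
oblong [ 12 140  95] [0.4564 0.0321 0.0101]
square [ 11 135  91] [ 0.4673 -0.1971  0.0111]
round [ 11 145  88] [0.6014 0.0942 0.0106]
slat [ 21 101 157] [ 5.369e-01 -1.173e-01 -3.000e-04]
long [ 25  44 192] [0.6546 0.0901 0.0608]
butter [ 25  91 190] [ 0.4425 -0.0352  0.0297]
pear [ 25 127 186] [ 0.458  -0.2309  0.0727]
green [ 35  54 118] [ 0.6519 -0.1079  0.0484]
spare (array([450.2, 213.6]), array([114.6, 124.5]), np.float32(163.6))
oblong (array([449.1, -10.3]), array([153.2,  91.4]), np.float32(72.8))
square (array([ 446.5, -203.9]), array([90. , 44.5]), np.float32(18.5))
round (array([601.2, 105. ]), array([77.3, 36.4]), np.float32(59.6))
((607.5050048828125, 101.2797622680664), 38.6591911315918)
long (array([649.9,  95.8]), array([101.8,  55.1]), np.float32(58.7)) 0.06180793493975795
butter (array([444.6, -32.2]), array([59.9, 42.5]), np.float32(71.9)) 0.03199250289635758
pear ((445.1105041503906, -233.788818359375), 29.086345672607422) 0.07979555947335837 [ 0.44451338 -0.23244893  0.07696973] (array([ 445.2, -233.3]), array([55.7, 56.3]), np.float32(176.9))
green (array([ 657.9, -105.5]), array([151.3, 149.9]), np.float32(66.2))
```

View pics/vis.png

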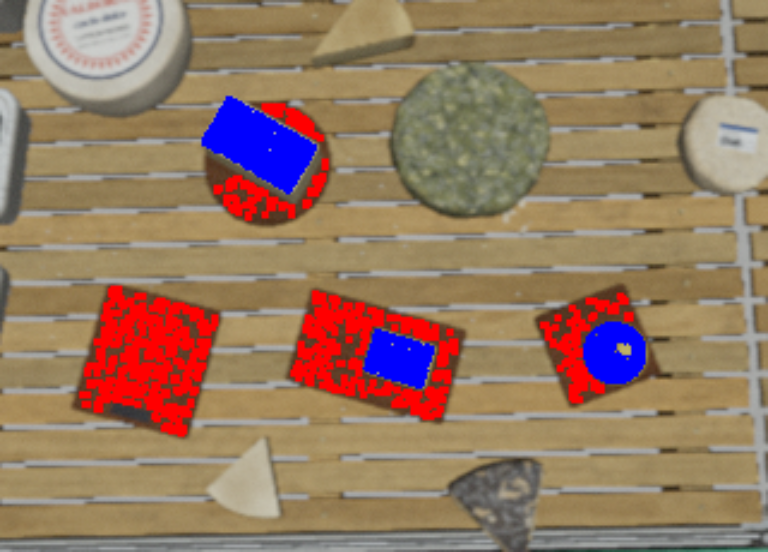

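The mask picture shows butter, long block and pear tops cleanly segmented; the round and square boards need a wider mask. I'll refine those and check the heights of the rail and glass along the path.

```bash
cat >> h.py <<'E'
def go(to,phi=None):
    "tool-frame shift (mm) and turn (deg about tool z) to world point (m), tool-x yaw phi"
    s=sense();M=R.from_quat(s['tool_rot']).as_matrix();f=np.degrees(np.arctan2(M[1,0],M[0,0]))
    turn=0 if phi is None else -(phi-f)
    print("t",round(s['t'],2),"pos",s['tcp_pos'].round(4),"yaw",f.round(1),"tiltz",M[:,2].round(3),"gap",round(s['finger_gap'],3),"F",s['force'].round(1),"gf",s['gripper_force'])
    print("shift",((np.array(to)-s['tcp_pos'])*1000@M).round(1),"turn",round(turn,1))
    # shift after turn
    M2=M@R.from_euler('z',turn,degrees=True).as_matrix();print("shift if turned first",((np.array(to)-s['tcp_pos'])*1000@M2).round(1))
E
python3 - <<'E'
from h import *
D=np.load("top0.npz");p,d=D['p'],D['d'];W=world("top",d)
hsv=cv2.cvtColor(p,cv2.COLOR_RGB2HSV)
b=((hsv[:,:,2]<135)&(hsv[:,:,0]<19)&(hsv[:,:,1]>75)&(W[:,:,2]>.004)&(W[:,:,2]<.02)).astype(np.uint8)
b=cv2.morphologyEx(b,cv2.MORPH_OPEN,np.ones((2,2)))
for n,c,r in (("spare",(191,250),38),("oblong",(287,248),45),("square",(380,244),32),("round",(241,167),32)):
    q=px(b);q=q[np.hypot(*(q-c).T)<r]
    xy=onplane("top",q,.012);print(n,rect(xy),cv2.minEnclosingCircle((xy*1000).astype(np.float32)) if n=="round" else "")
Z=W[:,:,2]
for x0 in np.arange(.1,.8,.1):
    print(round(x0,1),[ (round(float(np.nanmax(Z[m])),2) if (m:=(abs(W[:,:,0]-x0-.05)<.05)&(abs(W[:,:,1]-y)<.05)).any() else None) for y in np.arange(.35,-.7,-.1)])
go((.4446,-.0322,.15),71.9)
E
```

```text
spare (array([447.6, 212.1]), array([119.6, 129.1]), np.float32(164.0)) 
oblong (array([446.7, -12.2]), array([158.7,  95.3]), np.float32(73.0)) 
square (array([ 451.9, -226.5]), array([95.4, 94.9]), np.float32(19.5)) 
round (array([637.6,  86.9]), array([115.3, 126.5]), np.float32(137.5)) ((641.3646240234375, 92.18605041503906), 64.45762634277344)
0.1 [None, None, 0.0, 0.37, -0.48, -0.47, None, None, None, None, None]
0.2 [0.08, 0.08, 0.08, 0.45, 0.59, 0.64, 0.64, 0.11, 0.11, 0.11, 0.03]
0.3 [0.05, 0.01, 0.03, 0.03, 0.04, 0.04, 0.01, 0.24, 0.13, 0.06, 0.06]
0.4 [0.05, 0.02, 0.02, 0.03, 0.04, 0.02, 0.08, 0.32, 0.06, 0.06, 0.06]
0.5 [0.06, 0.01, 0.01, 0.01, 0.05, 0.05, 0.01, 0.37, 0.06, 0.06, 0.06]
0.6 [0.07, 0.07, 0.07, 0.07, 0.05, 0.05, 0.0, 0.41, 0.06, 0.06, 0.05]
0.7 [0.44, 0.44, 0.44, 0.44, 0.44, 0.44, 0.44, 0.51, 0.44, 0.06, 0.06]
t 0.1 pos [ 0.1708 -0.6006  0.2384] yaw 15.9 tiltz [-0.     0.002 -1.   ] gap 1.002 F [-0.5  0.1  1.1] gf 0.0
shift [ 418.7 -471.7   89.5] turn -56.0
shift if turned first [625.2  83.8  89.5]
```

Request:
{"name": "play_rows", "arguments": {
  "rows": [
    [[0,0,0],[0,0,-37],0],
    [[0,0,0],[0,0,-37],0],
    [[0,0,0],[0,0,-36],0],
    [[0,0,0],[17.4,-35,0],0],
    [[0,0,0],[17.4,-35,0],0],
    [[0,0,0],[17.4,-35,0],0],
    [[0,0,0],[17.4,-35,0],0],
    [[0,0,0],[17.4,-35,0],0],
    [[0,0,0],[17.4,-35,0],0],
    [[0,0,0],[17.4,-35,0],0],
    [[0,0,0],[0,0,0],0]
  ],
  "grip_force": 40
}}

```text
t: 1.02
tcp_pos: [0.2209, -0.3238, 0.3483]
tool_rot: [0.99, 0.14, 0.0, -0.004]
force: [-1.1, -0.1, 0.2]
finger_gap: 0.999
gripper_force: 0.0
```

```bash
python3 -c "
from h import *
go((.4446,-.0322,.15),71.9)"
```

```text
t 1.02 pos [ 0.2209 -0.3238  0.3483] yaw 16.1 tiltz [-0.001  0.008 -1.   ] gap 0.999 F [-1.1 -0.1  0.2] gf 0.0
shift [ 295.3 -216.8  200.4] turn -55.8
shift if turned first [345.2 122.7 200.4]
```

Request:
{"name": "play_rows", "arguments": {
  "rows": [
    [[0,0,0],[27,-20,18],0],
    [[0,0,0],[27,-20,18],0],
    [[0,0,0],[27,-20,18],0],
    [[0,0,0],[27,-20,18],0],
    [[0,0,0],[27,-20,18],0],
    [[0,0,0],[27,-20,18],0],
    [[0,0,0],[27,-20,18],0],
    [[0,0,0],[27,-20,18],0],
    [[0,0,0],[27,-20,18],0],
    [[0,0,0],[27,-20,18],0],
    [[0,0,0],[25,-17,20],0],
    [[0,0,-7],[0,0,0],0]
  ]
}}

```text
t: 2.02
tcp_pos: [0.4469, -0.0393, 0.1462]
tool_rot: [0.98, 0.201, -0.001, -0.001]
force: [0.1, -0.3, 0.7]
finger_gap: 1.003
gripper_force: 0.0
```

Request:
{"name": "play_rows", "arguments": {
  "rows": [
    [[0,0,-7],[0,0,0],0],
    [[0,0,-7],[0,0,0],0],
    [[0,0,-7],[0,0,0],0],
    [[0,0,-7],[0,0,0],0],
    [[0,0,-7],[0,0,0],0],
    [[0,0,-7],[0,0,0],0],
    [[0,0,-7],[0,0,0],0],
    [[0,0,0],[0,0,0],0],
    [[0,0,0],[0,0,0],0]
  ]
}}

```text
t: 2.77
tcp_pos: [0.4455, -0.0429, 0.1491]
tool_rot: [0.811, 0.586, -0.0, -0.0]
force: [-0.8, -0.4, 0.8]
finger_gap: 1.002
gripper_force: 0.0
```

```bash
python3 -c "
from h import *
go((.4446,-.0322,.024),71.9)"
```

```text
t 2.77 pos [ 0.4455 -0.0429  0.1491] yaw 71.7 tiltz [-0.  0. -1.] gap 1.002 F [-0.8 -0.4  0.8] gf 0.0
shift [  9.9  -4.2 125.1] turn -0.2
shift if turned first [  9.9  -4.2 125.1]
```

Request:
{"name": "play_rows", "arguments": {
  "rows": [
    [[0,0,0],[10,-4,30],0],
    [[0,0,0],[0,0,35],0],
    [[0,0,0],[0,0,30],0],
    [[0,0,0],[0,0,20],0],
    [[0,0,0],[0,0,10],0],
    [[0,0,0],[0,0,0],0],
    [[0,0,0],[0,0,0],0],
    [[0,0,0],[0,0,0],1],
    [[0,0,0],[0,0,0],1],
    [[0,0,0],[0,0,0],1],
    [[0,0,0],[0,0,0],1],
    [[0,0,0],[0,0,0],1]
  ],
  "grip_force": 30
}}

```text
t: 3.77
tcp_pos: [0.4455, -0.0323, 0.0254]
tool_rot: [0.81, 0.587, 0.001, 0.001]
force: [-0.4, 0.7, 5.9]
finger_gap: 0.519
gripper_force: 30.8
```

Request:
{"name": "play_rows", "arguments": {
  "rows": [
    [[0,0,0],[0,0,0],1],
    [[0,0,0],[0,0,0],1],
    [[0,0,0],[0,0,0],1],
    [[0,0,0],[0,0,0],1]
  ]
}}

```text
t: 4.1
tcp_pos: [0.4454, -0.0323, 0.0254]
tool_rot: [0.81, 0.587, 0.001, 0.001]
force: [0.0, -0.0, 5.6]
finger_gap: 0.523
gripper_force: 30.8
```

Request:
{"name": "play_rows", "arguments": {
  "rows": [
    [[0,0,0],[0,0,-15],1],
    [[0,0,0],[0,0,-30],1],
    [[0,0,0],[0,0,-35],1],
    [[0,0,0],[33,-10.5,0],1],
    [[0,0,0],[33,-10.5,0],1],
    [[0,0,0],[33,-10.5,0],1],
    [[0,0,0],[33,-10.5,0],1],
    [[0,0,0],[33,-10.5,0],1],
    [[0,0,0],[33,-10.5,0],1],
    [[0,0,0],[33,-10.5,0],1],
    [[0,0,0],[0,0,0],1],
    [[0,0,0],[0,0,0],1]
  ]
}}

```text
t: 5.1
tcp_pos: [0.4464, 0.2119, 0.1046]
tool_rot: [0.808, 0.589, 0.0, 0.0]
force: [-0.6, 0.1, 0.1]
finger_gap: 0.519
gripper_force: 31.5
```

```bash
python3 -c "
from h import *
go((.4476,.2121,.0265),73)
p,d=snapshot('side');cv2.imwrite('pics/s1.png',p[:,:,::-1])"
```

```text
t 5.1 pos [0.4464 0.2119 0.1046] yaw 72.1 tiltz [ 0.001 -0.    -1.   ] gap 0.519 F [-0.6  0.1  0.1] gf 31.483007669448853
shift [ 0.5  1.  78.1] turn -0.9
shift if turned first [ 0.5  1.  78.1]
```

View pics/s1.png

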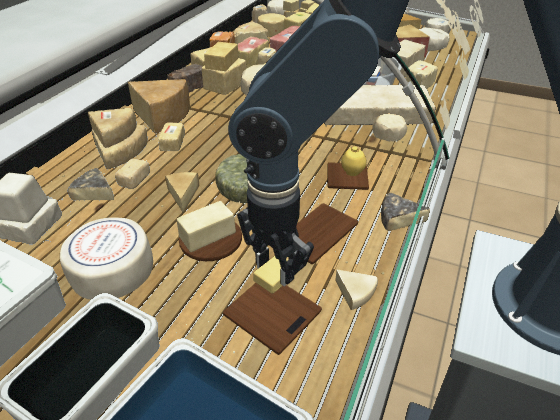

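The butter is held level in the jaws at (268,275) over the spare board, and the oblong board is bare.

Request:
{"name": "play_rows", "arguments": {
  "rows": [
    [[0,0,0],[0,0,30],1],
    [[0,0,0],[0,0,25],1],
    [[0,0,0],[0,0,13],1],
    [[0,0,0],[0,0,6],1],
    [[0,0,0],[0,0,4],1],
    [[0,0,0],[0,0,0],1],
    [[0,0,0],[0,0,0],0],
    [[0,0,0],[0,0,0],0],
    [[0,0,0],[0,0,0],0],
    [[0,0,0],[0,0,0],0],
    [[0,0,0],[0,0,0],0],
    [[0,0,0],[0,0,0],0]
  ]
}}

```text
t: 6.15
tcp_pos: [0.447, 0.2104, 0.0266]
tool_rot: [0.81, 0.587, 0.0, 0.0]
force: [1.5, 0.1, -0.1]
finger_gap: 1.001
gripper_force: 0.0
```

Request:
{"name": "play_rows", "arguments": {
  "rows": [
    [[0,0,0],[0,0,-15],0],
    [[0,0,0],[0,0,-30],0],
    [[0,0,0],[0,0,-40],0],
    [[0,0,0],[0,0,-40],0],
    [[0,0,6.5],[0,0,0],0],
    [[0,0,6.5],[0,0,0],0],
    [[0,0,0],[0,0,0],0]
  ]
}}

```text
t: 6.73
tcp_pos: [0.4471, 0.2105, 0.1525]
tool_rot: [0.871, 0.491, 0.001, 0.0]
force: [0.0, 0.1, 0.1]
finger_gap: 1.001
gripper_force: 0.0
```

```bash
python3 -c "
from h import *
go((.6499,.0958,.120),58.7)"
```

```text
t 6.73 pos [0.4471 0.2105 0.1525] yaw 58.8 tiltz [ 0.002  0.001 -1.   ] gap 1.001 F [0.  0.1 0.1] gf 0.0
shift [  7.  232.8  32.9] turn 0.1
shift if turned first [  7.3 232.8  32.9]
```

Request:
{"name": "play_rows", "arguments": {
  "rows": [
    [[0,0,0],[1,38,0],0],
    [[0,0,0],[1,39,0],0],
    [[0,0,0],[1,39,0],0],
    [[0,0,0],[1,39,0],0],
    [[0,0,0],[1,39,0],0],
    [[0,0,0],[2,39,0],0],
    [[0,0,0],[0,0,20],0],
    [[0,0,0],[0,0,10],0],
    [[0,0,0],[0,0,0],0]
  ]
}}

```text
t: 7.48
tcp_pos: [0.6465, 0.0956, 0.1173]
tool_rot: [0.871, 0.492, -0.004, -0.003]
force: [-0.4, 0.5, 0.3]
finger_gap: 0.997
gripper_force: 0.0
```

```bash
python3 -c "
from h import *
go((.6499,.0958,.028),58.7)
for n in('top','side'):
    p,d=snapshot(n);np.savez(n+'1.npz',p=p,d=d);cv2.imwrite('pics/%s2.png'%n,cv2.resize(p[80:310,130:450,::-1],None,fx=2,fy=2))"
```

```text
t 7.48 pos [0.6465 0.0956 0.1173] yaw 58.9 tiltz [-0.009  0.    -1.   ] gap 0.997 F [-0.4  0.5  0.3] gf 0.0
shift [ 2.3  3.5 89.2] turn 0.2
shift if turned first [ 2.3  3.5 89.2]
```

View pics/side2.png

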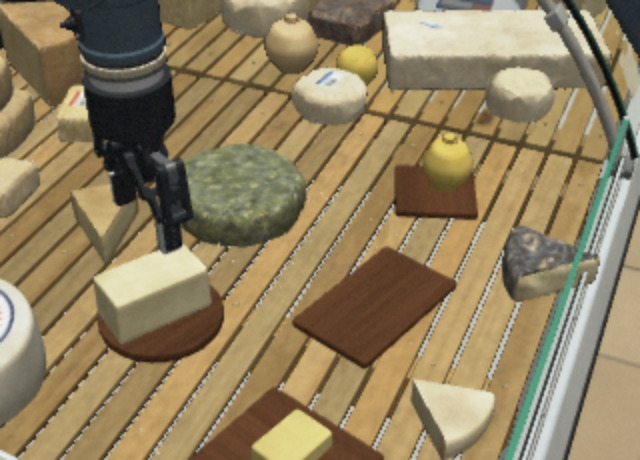

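Crop of the side view: butter rests on the spare board at (290,440), the open jaws stand over the long block at (150,290). Settle, descend partly and correct.

Request:
{"name": "play_rows", "arguments": {
  "rows": [
    [[0,0,0],[0,0,0],0],
    [[0,0,0],[0,0,20],0],
    [[0,0,0],[0,0,20],0],
    [[0,0,0],[0,0,0],0],
    [[0,0,0],[0,0,0],0],
    [[0,0,0],[0,0,0],0]
  ]
}}

```text
t: 8.08
tcp_pos: [0.6505, 0.0962, 0.0827]
tool_rot: [0.871, 0.492, 0.001, 0.0]
force: [-0.8, -0.6, -0.4]
finger_gap: 0.999
gripper_force: 0.0
```

```bash
python3 -c "
from h import *
go((.6499,.0958,.028),58.7)"
```

```text
t 8.08 pos [0.6505 0.0962 0.0827] yaw 58.9 tiltz [ 0.002 -0.    -1.   ] gap 0.999 F [-0.8 -0.6 -0.4] gf 0.0
shift [-0.7 -0.3 54.7] turn 0.2
shift if turned first [-0.7 -0.3 54.7]
```

Request:
{"name": "play_rows", "arguments": {
  "rows": [
    [[0,0,0],[0,0,20],0],
    [[0,0,0],[0,0,20],0],
    [[0,0,0],[0,0,10],0],
    [[0,0,0],[0,0,4],0],
    [[0,0,0],[0,0,0],0],
    [[0,0,0],[0,0,0],1],
    [[0,0,0],[0,0,0],1],
    [[0,0,0],[0,0,0],1],
    [[0,0,0],[0,0,0],1],
    [[0,0,0],[0,0,0],1],
    [[0,0,0],[0,0,0],1],
    [[0,0,0],[0,0,0],1]
  ],
  "grip_force": 50
}}

```text
t: 9.08
tcp_pos: [0.6513, 0.0957, 0.0289]
tool_rot: [0.871, 0.491, 0.001, 0.001]
force: [0.5, -1.2, 6.2]
finger_gap: 0.676
gripper_force: 54.9
```

Request:
{"name": "play_rows", "arguments": {
  "rows": [
    [[0,0,0],[0,0,-10],1],
    [[0,0,0],[0,0,-20],1],
    [[0,0,0],[0,0,-30],1],
    [[0,0,0],[0,0,-30],1],
    [[0,0,-7.1],[0,0,0],1],
    [[0,0,-7],[0,0,0],1],
    [[0,0,0],[0,0,0],1],
    [[0,0,0],[0,0,0],1]
  ]
}}

```text
t: 9.75
tcp_pos: [0.6487, 0.0959, 0.1168]
tool_rot: [0.805, 0.593, -0.001, -0.001]
force: [-0.8, 0.5, -3.8]
finger_gap: 0.675
gripper_force: 54.5
```

```bash
python3 -c "
from h import *
go((.4467,-.0122,.0295),73)"
```

```text
t 9.75 pos [0.6487 0.0959 0.1168] yaw 72.8 tiltz [-0.002  0.    -1.   ] gap 0.675 F [-0.8  0.5 -3.8] gf 54.54131841659546
shift [-163.  -160.8   87.7] turn -0.2
shift if turned first [-162.4 -161.4   87.7]
```

Request:
{"name": "play_rows", "arguments": {
  "rows": [
    [[0,0,0],[-23,-23,0],1],
    [[0,0,0],[-23.3,-23,0],1],
    [[0,0,0],[-23.3,-23,0],1],
    [[0,0,0],[-23.3,-23,0],1],
    [[0,0,0],[-23.3,-23,0],1],
    [[0,0,0],[-23.3,-23,0],1],
    [[0,0,0],[-23.3,-23,0],1],
    [[0,0,0],[0,0,25],1],
    [[0,0,0],[0,0,20],1],
    [[0,0,0],[0,0,0],1],
    [[0,0,0],[0,0,0],1],
    [[0,0,0],[0,0,0],1]
  ]
}}

```text
t: 10.75
tcp_pos: [0.4489, -0.0127, 0.0726]
tool_rot: [0.804, 0.594, 0.0, 0.0]
force: [-0.2, -0.2, -3.9]
finger_gap: 0.674
gripper_force: 55.4
```

```bash
python3 -c "
from h import *
go((.4467,-.0122,.0298),73)"
```

```text
t 10.75 pos [ 0.4489 -0.0127  0.0726] yaw 72.9 tiltz [ 0. -0. -1.] gap 0.674 F [-0.2 -0.2 -3.9] gf 55.391802191734314
shift [-0.2 -2.2 42.8] turn -0.1
shift if turned first [-0.2 -2.2 42.8]
```

Request:
{"name": "play_rows", "arguments": {
  "rows": [
    [[0,0,0],[0,-2,18],1],
    [[0,0,0],[0,0,14],1],
    [[0,0,0],[0,0,6],1],
    [[0,0,0],[0,0,4],1],
    [[0,0,0],[0,0,0],1],
    [[0,0,0],[0,0,0],1],
    [[0,0,0],[0,0,0],0],
    [[0,0,0],[0,0,0],0],
    [[0,0,0],[0,0,0],0],
    [[0,0,0],[0,0,0],0],
    [[0,0,0],[0,0,0],0],
    [[0,0,0],[0,0,0],0]
  ]
}}

```text
t: 11.75
tcp_pos: [0.4465, -0.0121, 0.0305]
tool_rot: [0.804, 0.595, 0.0, 0.0]
force: [0.2, -0.1, -0.2]
finger_gap: 1.002
gripper_force: 0.0
```

Request:
{"name": "play_rows", "arguments": {
  "rows": [
    [[0,0,0],[0,0,-10],0],
    [[0,0,0],[0,0,-20],0],
    [[0,0,0],[0,0,-35],0],
    [[0,0,0],[0,0,-35],0],
    [[0,0,0],[0,0,-35],0],
    [[0,0,0],[0,0,0],0],
    [[0,0,0],[0,0,0],0]
  ]
}}

```text
t: 12.33
tcp_pos: [0.4476, -0.0124, 0.1671]
tool_rot: [0.804, 0.595, 0.002, 0.002]
force: [-0.3, 0.1, -0.6]
finger_gap: 1.001
gripper_force: 0.0
```

```bash
python3 -c "
from h import *
go((.4448,-.2330,.038))"
```

```text
t 12.33 pos [ 0.4476 -0.0124  0.1671] yaw 73.0 tiltz [ 0.005 -0.001 -1.   ] gap 1.001 F [-0.3  0.1 -0.6] gf 0.0
shift [-211.8   61.3  129.4] turn 0
shift if turned first [-211.8   61.3  129.4]
```

Request:
{"name": "play_rows", "arguments": {
  "rows": [
    [[0,0,0],[-35,10,0],0],
    [[0,0,0],[-35,10,0],0],
    [[0,0,0],[-35,10,0],0],
    [[0,0,0],[-35,10,0],0],
    [[0,0,0],[-36,10,0],0],
    [[0,0,0],[-36,11,0],0],
    [[0,0,0],[0,0,20],0],
    [[0,0,0],[0,0,0],0],
    [[0,0,0],[0,0,0],0],
    [[0,0,0],[0,0,0],0]
  ]
}}

```text
t: 13.17
tcp_pos: [0.4415, -0.2311, 0.1443]
tool_rot: [0.804, 0.595, -0.0, -0.002]
force: [0.3, -0.6, -0.2]
finger_gap: 0.994
gripper_force: 0.0
```

```bash
python3 -c "
from h import *
go((.4448,-.2335,.038))"
```

```text
t 13.17 pos [ 0.4415 -0.2311  0.1443] yaw 73.0 tiltz [-0.003  0.003 -1.   ] gap 0.994 F [ 0.3 -0.6 -0.2] gf 0.0
shift [ -1.5   4.2 106.3] turn 0
shift if turned first [ -1.5   4.2 106.3]
```

Request:
{"name": "play_rows", "arguments": {
  "rows": [
    [[0,0,0],[-1,3,25],0],
    [[0,0,0],[0,0,25],0],
    [[0,0,0],[0,0,20],0],
    [[0,0,0],[0,0,15],0],
    [[0,0,0],[0,0,15],0],
    [[0,0,0],[0,0,6],0],
    [[0,0,0],[0,0,0],0],
    [[0,0,0],[0,0,0],0],
    [[0,0,0],[0,0,0],0]
  ]
}}

```text
t: 13.92
tcp_pos: [0.4457, -0.2344, 0.0402]
tool_rot: [0.804, 0.595, 0.0, 0.001]
force: [0.5, 0.3, -0.4]
finger_gap: 0.998
gripper_force: 0.0
```

```bash
python3 -c "
from h import *
go((.4448,-.2335,.038))"
```

```text
t 13.92 pos [ 0.4457 -0.2344  0.0402] yaw 73.0 tiltz [ 0.001 -0.001 -1.   ] gap 0.998 F [ 0.5  0.3 -0.4] gf 0.0
shift [ 0.6 -1.2  2.2] turn 0
shift if turned first [ 0.6 -1.2  2.2]
```

Request:
{"name": "play_rows", "arguments": {
  "rows": [
    [[0,0,0],[0.6,-1.2,2],0],
    [[0,0,0],[0,0,0],1],
    [[0,0,0],[0,0,0],1],
    [[0,0,0],[0,0,0],1],
    [[0,0,0],[0,0,0],1],
    [[0,0,0],[0,0,0],1],
    [[0,0,0],[0,0,0],1],
    [[0,0,0],[0,0,0],1],
    [[0,0,0],[0,0,0],1]
  ],
  "grip_force": 50
}}

```text
t: 14.67
tcp_pos: [0.4447, -0.234, 0.0384]
tool_rot: [0.804, 0.594, 0.0, 0.001]
force: [-0.5, 1.0, 7.1]
finger_gap: 0.633
gripper_force: 51.7
```

Request:
{"name": "play_rows", "arguments": {
  "rows": [
    [[0,0,0],[0,0,-10],1],
    [[0,0,0],[0,0,-20],1],
    [[0,0,0],[0,0,-30],1],
    [[0,0,0],[0,0,-35],1],
    [[0,0,0],[0,0,-25],1],
    [[0,0,0],[0,0,0],1],
    [[0,0,0],[0,0,0],1],
    [[0,0,0],[0,0,0],1]
  ]
}}

```text
t: 15.33
tcp_pos: [0.4433, -0.233, 0.1569]
tool_rot: [0.804, 0.595, -0.0, -0.001]
force: [0.6, 0.2, -2.5]
finger_gap: 0.634
gripper_force: 53.8
```

```bash
python3 -c "
from h import *
go((.641,.092,.039))
for n in('top','side'):
    p,d=snapshot(n);np.savez(n+'3.npz',p=p,d=d);cv2.imwrite('pics/%s3.png'%n,cv2.resize(p[80:310,130:450,::-1],None,fx=2,fy=2))"
```

```text
t 15.33 pos [ 0.4433 -0.233   0.1569] yaw 73.0 tiltz [-0.001  0.001 -1.   ] gap 0.634 F [ 0.6  0.2 -2.5] gf 53.84850345086306
shift [368.5  93.9 118. ] turn 0
shift if turned first [368.5  93.9 118. ]
```

View pics/side3.png

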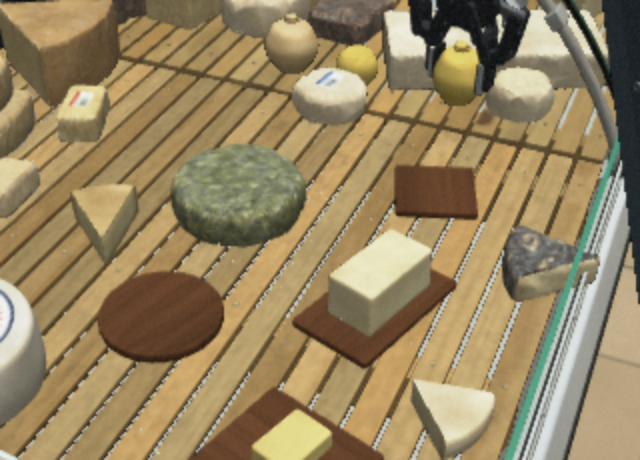

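View pics/top3.png

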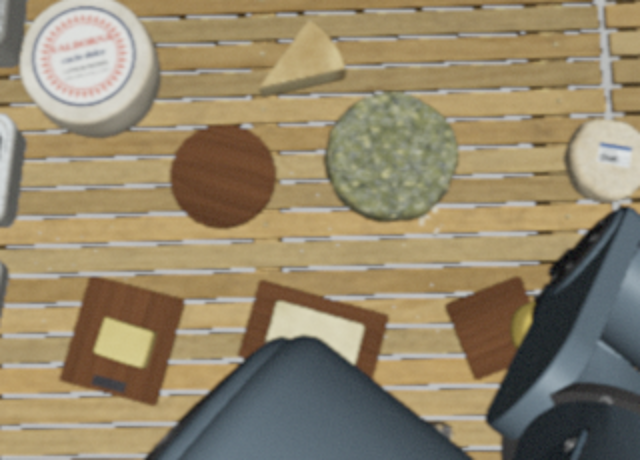

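Both crops: the pear is held upright, the long block lies centred along the oblong board, butter is on the spare board, and the round board is bare at (222,176) in the top crop. Refining the round board centre while flying over.

Request:
{"name": "play_rows", "arguments": {
  "rows": [
    [[0,0,0],[36,9,0],1],
    [[0,0,0],[36,9,0],1],
    [[0,0,0],[37,9,0],1],
    [[0,0,0],[37,9,0],1],
    [[0,0,0],[37,9,0],1],
    [[0,0,0],[37,9,0],1],
    [[0,0,0],[37,10,0],1],
    [[0,0,0],[37,10,0],1],
    [[0,0,0],[37,10,0],1],
    [[0,0,0],[37,10,0],1],
    [[0,0,0],[0,0,0],1],
    [[0,0,0],[0,0,0],1]
  ]
}}

```text
t: 16.43
tcp_pos: [0.6414, 0.0929, 0.1548]
tool_rot: [0.803, 0.596, -0.001, -0.001]
force: [-0.1, 0.1, -2.2]
finger_gap: 0.631
gripper_force: 53.8
```

```bash
python3 - <<'E'
from h import *
D=np.load("top3.npz");p,d=D['p'],D['d'];W=world("top",d);hsv=cv2.cvtColor(p,cv2.COLOR_RGB2HSV)
b=((hsv[:,:,2]<135)&(hsv[:,:,0]<19)&(hsv[:,:,1]>75)&(W[:,:,2]>.004)&(W[:,:,2]<.02)).astype(np.uint8)
b=cv2.morphologyEx(b,cv2.MORPH_OPEN,np.ones((2,2)))
q=px(b);q=q[np.hypot(*(q-(241,167)).T)<34]
xy=onplane("top",q,.012);print(cv2.minEnclosingCircle((xy*1000).astype(np.float32)))
c=cv2.minEnclosingCircle((xy*1000).astype(np.float32))[0]
go((c[0]/1e3,c[1]/1e3,.039))
m=mcs(abs(W[:,:,2]-.034)<.007,(192,251));print("butter",rect(onplane("top",px(m),.034)))
E
```

```text
((642.0768432617188, 91.53567504882812), 64.29264068603516)
t 16.43 pos [0.6414 0.0929 0.1548] yaw 73.2 tiltz [-0.003 -0.    -1.   ] gap 0.631 F [-0.1  0.1 -2.2] gf 53.84794034063816
shift [ -1.    1.4 115.8] turn 0
shift if turned first [ -1.    1.4 115.8]
butter (array([445.7, 207.3]), array([60.5, 42.8]), np.float32(71.9))
```

Request:
{"name": "play_rows", "arguments": {
  "rows": [
    [[0,0,0],[-1,1,25],1],
    [[0,0,0],[0,0,30],1],
    [[0,0,0],[0,0,25],1],
    [[0,0,0],[0,0,15],1],
    [[0,0,0],[0,0,8],1],
    [[0,0,0],[0,0,5],1],
    [[0,0,0],[0,0,0],1],
    [[0,0,0],[0,0,0],1],
    [[0,0,0],[0,0,0],1]
  ]
}}

```text
t: 17.18
tcp_pos: [0.6435, 0.0891, 0.0505]
tool_rot: [0.804, 0.594, 0.001, 0.001]
force: [0.3, -0.1, -1.4]
finger_gap: 0.633
gripper_force: 53.8
```

```bash
python3 -c "
from h import *
go((.6418,.0917,.0390))"
```

```text
t 17.18 pos [0.6435 0.0891 0.0505] yaw 72.9 tiltz [ 0.002 -0.    -1.   ] gap 0.633 F [ 0.3 -0.1 -1.4] gf 53.84747726842761
shift [ 2.  -2.4 11.5] turn 0
shift if turned first [ 2.  -2.4 11.5]
```

Request:
{"name": "play_rows", "arguments": {
  "rows": [
    [[0,0,0],[2,-2,4],1],
    [[0,0,0],[0,0,3],1],
    [[0,0,0],[0,0,2],1],
    [[0,0,0],[0,0,1.5],1],
    [[0,0,0],[0,0,0],1],
    [[0,0,0],[0,0,0],1],
    [[0,0,0],[0,0,0],1]
  ]
}}

```text
t: 17.77
tcp_pos: [0.6413, 0.092, 0.0388]
tool_rot: [0.804, 0.595, 0.0, 0.0]
force: [-0.3, 0.2, -2.2]
finger_gap: 0.636
gripper_force: 53.9
```

Request:
{"name": "play_rows", "arguments": {
  "rows": [
    [[0,0,0],[0,0,0.8],1],
    [[0,0,0],[0,0,0],1],
    [[0,0,0],[0,0,0],1],
    [[0,0,0],[0,0,0],0.4],
    [[0,0,0],[0,0,0],0.3],
    [[0,0,0],[0,0,0],0.2],
    [[0,0,0],[0,0,0],0],
    [[0,0,0],[0,0,0],0],
    [[0,0,0],[0,0,0],0],
    [[0,0,0],[0,0,0],0]
  ]
}}

```text
t: 18.6
tcp_pos: [0.6413, 0.092, 0.0379]
tool_rot: [0.804, 0.595, 0.0, -0.0]
force: [0.6, 0.8, -0.3]
finger_gap: 0.997
gripper_force: 0.0
```

Request:
{"name": "play_rows", "arguments": {
  "rows": [
    [[0,0,0],[0,0,-10],0],
    [[0,0,0],[0,0,-20],0],
    [[0,0,0],[0,0,-35],0],
    [[0,0,0],[0,0,-35],0],
    [[0,0,0],[0,0,-25],0],
    [[0,0,0],[0,0,0],0],
    [[0,0,0],[0,0,0],0],
    [[0,0,0],[0,0,0],0]
  ]
}}

```text
t: 19.27
tcp_pos: [0.6406, 0.092, 0.163]
tool_rot: [0.804, 0.595, -0.0, -0.0]
force: [-0.4, -0.1, -0.6]
finger_gap: 0.999
gripper_force: 0.0
```

```bash
python3 -c "
from h import *
go((.4463,.2085,.0255),71.9)"
```

```text
t 19.27 pos [0.6406 0.092  0.163 ] yaw 73.0 tiltz [-0.001  0.    -1.   ] gap 0.999 F [-0.4 -0.1 -0.6] gf 0.0
shift [  54.5 -219.8  137.7] turn 1.1
shift if turned first [  50.4 -220.8  137.7]
```

Request:
{"name": "play_rows", "arguments": {
  "rows": [
    [[0,0,0],[9,-36,0],0],
    [[0,0,0],[9,-36,0],0],
    [[0,0,0],[9,-37,0],0],
    [[0,0,0],[9,-37,0],0],
    [[0,0,0],[9,-37,0],0],
    [[0,0,0],[9,-37,0],0],
    [[0,0,1],[0,0,30],0],
    [[0,0,0],[0,0,30],0],
    [[0,0,0],[0,0,20],0],
    [[0,0,0],[0,0,0],0],
    [[0,0,0],[0,0,0],0],
    [[0,0,0],[0,0,0],0]
  ]
}}

```text
t: 20.27
tcp_pos: [0.4468, 0.208, 0.083]
tool_rot: [0.809, 0.587, -0.0, -0.0]
force: [0.5, -0.3, -0.1]
finger_gap: 0.996
gripper_force: 0.0
```

```bash
python3 -c "
from h import *
go((.4463,.2085,.0255),71.9)"
```

```text
t 20.27 pos [0.4468 0.208  0.083 ] yaw 71.9 tiltz [-0.001 -0.    -1.   ] gap 0.996 F [ 0.5 -0.3 -0.1] gf 0.0
shift [ 0.4 -0.6 57.5] turn 0.0
shift if turned first [ 0.4 -0.6 57.5]
```

Request:
{"name": "play_rows", "arguments": {
  "rows": [
    [[0,0,0],[0,0,25],0],
    [[0,0,0],[0,0,18],0],
    [[0,0,0],[0,0,10],0],
    [[0,0,0],[0,0,4.5],0],
    [[0,0,0],[0,0,0],0],
    [[0,0,0],[0,0,0],0],
    [[0,0,0],[0,0,0],1],
    [[0,0,0],[0,0,0],1],
    [[0,0,0],[0,0,0],1],
    [[0,0,0],[0,0,0],1],
    [[0,0,0],[0,0,0],1],
    [[0,0,0],[0,0,0],1]
  ],
  "grip_force": 30
}}

```text
t: 21.27
tcp_pos: [0.4471, 0.2082, 0.0263]
tool_rot: [0.809, 0.588, 0.001, 0.0]
force: [0.6, -0.5, 5.5]
finger_gap: 0.521
gripper_force: 31.3
```

Request:
{"name": "play_rows", "arguments": {
  "rows": [
    [[0,0,0],[0,0,0],1],
    [[0,0,0],[0,0,0],1],
    [[0,0,0],[0,0,-15],1],
    [[0,0,0],[0,0,-30],1],
    [[0,0,0],[0,0,-35],1],
    [[0,0,0],[0,0,-35],1],
    [[0,0,0],[0,0,-15],1],
    [[0,0,0],[0,0,0],1],
    [[0,0,0],[0,0,0],1],
    [[0,0,0],[0,0,0],1]
  ]
}}

```text
t: 22.1
tcp_pos: [0.4457, 0.2078, 0.1547]
tool_rot: [0.809, 0.587, -0.001, -0.0]
force: [-0.7, 0.1, -1.6]
finger_gap: 0.52
gripper_force: 31.2
```

```bash
python3 -c "
from h import *
go((.4519,-.2265,.0265))"
```

```text
t 22.1 pos [0.4457 0.2078 0.1547] yaw 72.0 tiltz [-0.002 -0.    -1.   ] gap 0.52 F [-0.7  0.1 -1.6] gf 31.162261962890625
shift [-410.9  140.6  128.3] turn 0
shift if turned first [-410.9  140.6  128.3]
```

Request:
{"name": "play_rows", "arguments": {
  "rows": [
    [[0,0,0],[-34,11.7,0],1],
    [[0,0,0],[-34,11.7,0],1],
    [[0,0,0],[-34,11.7,0],1],
    [[0,0,0],[-34,11.7,0],1],
    [[0,0,0],[-34,11.7,0],1],
    [[0,0,0],[-35,11.7,0],1],
    [[0,0,0],[-35,11.7,0],1],
    [[0,0,0],[-35,11.7,0],1],
    [[0,0,0],[-34,11.7,0],1],
    [[0,0,0],[-34,11.7,0],1],
    [[0,0,0],[-34,11.7,0],1],
    [[0,0,0],[-34,11.7,0],1]
  ]
}}

```text
t: 23.1
tcp_pos: [0.4515, -0.2273, 0.1534]
tool_rot: [0.809, 0.587, -0.001, -0.002]
force: [-0.1, 0.7, -0.5]
finger_gap: 0.52
gripper_force: 31.1
```

Request:
{"name": "play_rows", "arguments": {
  "rows": [
    [[0,0,0],[0,0,0],1],
    [[0,0,0],[0,0,20],1],
    [[0,0,0],[0,0,30],1],
    [[0,0,0],[0,0,20],1],
    [[0,0,0],[0,0,0],1],
    [[0,0,0],[0,0,0],1],
    [[0,0,0],[0,0,0],1]
  ]
}}

```text
t: 23.68
tcp_pos: [0.4529, -0.226, 0.0853]
tool_rot: [0.809, 0.588, -0.0, -0.0]
force: [0.2, -0.1, -0.7]
finger_gap: 0.524
gripper_force: 31.1
```

```bash
python3 -c "
from h import *
go((.4519,-.2265,.0275))"
```

```text
t 23.68 pos [ 0.4529 -0.226   0.0853] yaw 72.0 tiltz [-0.001  0.001 -1.   ] gap 0.524 F [ 0.2 -0.1 -0.7] gf 31.130958795547485
shift [-0.8 -0.8 57.8] turn 0
shift if turned first [-0.8 -0.8 57.8]
```

Request:
{"name": "play_rows", "arguments": {
  "rows": [
    [[0,0,0],[-1,-1,25],1],
    [[0,0,0],[0,0,18],1],
    [[0,0,0],[0,0,9],1],
    [[0,0,0],[0,0,4],1],
    [[0,0,0],[0,0,2],1],
    [[0,0,0],[0,0,0],1],
    [[0,0,0],[0,0,0],1],
    [[0,0,0],[0,0,0],0.4],
    [[0,0,0],[0,0,0],0],
    [[0,0,0],[0,0,0],0],
    [[0,0,0],[0,0,0],0],
    [[0,0,0],[0,0,0],0]
  ]
}}

```text
t: 24.68
tcp_pos: [0.4518, -0.227, 0.0277]
tool_rot: [0.809, 0.587, 0.0, 0.0]
force: [0.4, -0.8, 0.3]
finger_gap: 1.0
gripper_force: 0.0
```

Request:
{"name": "play_rows", "arguments": {
  "rows": [
    [[0,0,0],[0,0,0],0],
    [[0,0,0],[0,0,-15],0],
    [[0,0,0],[0,0,-30],0],
    [[0,0,0],[0,0,-35],0],
    [[0,0,0],[0,0,-35],0],
    [[0,0,0],[0,0,-35],0],
    [[0,0,0],[35,0,0],0],
    [[0,0,0],[35,0,0],0],
    [[0,0,0],[35,0,0],0],
    [[0,0,0],[0,0,0],0]
  ]
}}

```text
t: 25.52
tcp_pos: [0.4842, -0.1218, 0.1778]
tool_rot: [0.808, 0.589, 0.001, -0.001]
force: [-0.4, -0.7, -0.8]
finger_gap: 0.999
gripper_force: 0.0
```

Request:
{"name": "play_rows", "arguments": {
  "rows": [
    [[0,0,0],[40,0,0],0],
    [[0,0,0],[40,0,0],0],
    [[0,0,0],[40,0,0],0],
    [[0,0,0],[40,0,0],0],
    [[0,0,0],[40,0,0],0],
    [[0,0,0],[0,0,0],0],
    [[0,0,0],[0,0,0],0]
  ]
}}

```text
t: 26.1
tcp_pos: [0.5462, 0.0648, 0.1772]
tool_rot: [0.808, 0.589, -0.0, 0.0]
force: [-0.2, -0.6, -0.3]
finger_gap: 0.996
gripper_force: 0.0
```

```bash
python3 - <<'E'
from h import *
p,d=snapshot("top");s,_=snapshot("side");W=world("top",d)
cv2.imwrite('pics/t4.png',p[:,:,::-1]);cv2.imwrite('pics/s4.png',s[:,:,::-1])
for n,c,h,t in (("long",(287,248),.062,.007),("butter",(383,246),.032,.006),("pear",(241,163),.05,.03)):
    m=mcs(abs(W[:,:,2]-h)<t,c);print(n,rect(onplane("top",px(m),h if n!="pear" else .045)),np.nanmax(W[m][:,2]))
E
```

```text
long (array([446.7, -10.9]), array([101.8,  54.8]), np.float32(72.7)) 0.06669222723260948
butter (array([ 451.8, -224.7]), array([60.2, 43. ]), np.float32(71.6)) 0.036308215932791654
pear (array([760.7, -12.2]), array([ 72.4, 103.9]), np.float32(143.6)) 0.04365500537527123
```

View pics/t4.png

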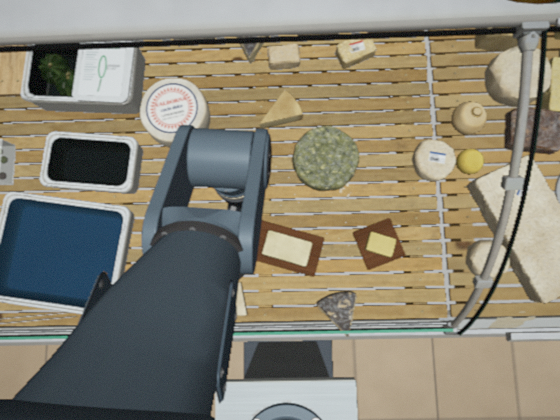

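View pics/s4.png

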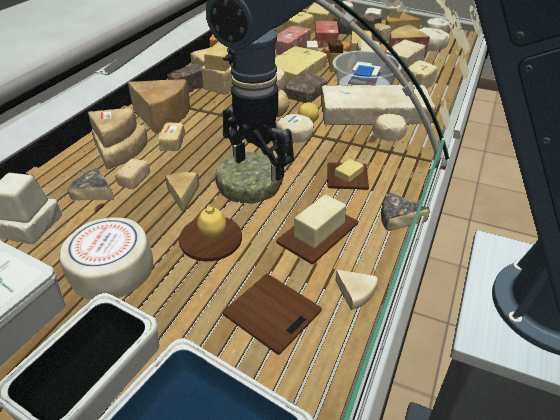

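The top view shows the long block (288,248) and butter (381,244) centred on their boards (within 2 mm by measurement). The side view shows the pear upright in the middle of the round board (210,222), the spare board bare and the green wheel in place. The pear was released with the gripper 1 mm from the board's centre. The arm is clear, so I'm handing in.

```bash
python3 -c "
from station import *
print(sign_off())"
```

```text
the job is handed in; nothing more can be done
None
```

I handed the job in at about 26 s: all three cheeses are on their own boards, the spare board is bare and the green wheel looks unmoved, but the system gave no verdict. In the last camera check the long block and butter were within 2 mm of centre. The pear was judged by eye and by where the gripper released it, about 1 mm from centre.

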